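# Tip the used heating block into the disinfecting well and switch its lamp on

## Robot

A 6-joint arm with a two-finger parallel gripper is mounted at the origin on the work surface. World frame = base frame: x ahead of the robot, y to its left, z up, the work surface at z = 0. Lengths are in m, angles in rad, forces in N, time in s.
With the tool pointing down it reaches from about 0.425 to 1.125 m from the base axis. Payload 14.9 kg.
Tool frame: the origin (TCP) lies at the very end of the fingers, on their centre line; the grasp point (between the pads) lies 19 mm behind it (arm.grip_point_offset is the distance from the TCP to the grasp point, in m); x points along the fingers, z is the direction in which the jaws open and shut, and the axes are right-handed (so a half turn about x gives the same grasp; the last joint's range is limited). The gripper opens to 91 mm and grips with 3 to 60 N. Pads are 32 mm wide; open, the fingers measure 118 mm over their backs; the gripper's body (76 mm by 178 mm) begins 60 mm behind the grasp point.
Start: joints at [-1.368, 0.379, 1.734, -0, 1.028, -0.033], TCP at [0.164, -0.681, 0.214] pointing down, gripper open.
Joint ranges: [-2.77, 2.77], [-0.74, 2.19], [0, 2.66], [-1.06, 4.2], [0.31, 2.87], [-3.08, 3.08]. Speed limits (rad/s): [1.89, 1.89, 2.39, 3.14, 3.14, 3.14].

## Interface

Orientations are given as a unit quaternion [x, y, z, w].
In Python, from rig import arm gives the robot as it stands. The module is installed in compiled form; this text tells all that it offers.
- The arm moves only by the shell command python3 -m pendant 'ROWS'. ROWS is JSON, one flat list of numbers, 5 for each row, row after row: the shift along the tool's x, y, z in mm, then the turn about the tool's x in degrees, then the gripper command: -1 is fully open, 1 is shut, values between are in proportion. In form: [tx, ty, tz, roll, gripper, tx, ty, tz, roll, gripper, ...]. A call has 1 to 8 rows; each row is the pose to reach, as a shift and turn from the pose measured when the call began, along the tool's axes at that moment; what a row does not reach only later rows make up. A row lasts 1/8 s, in which the tool goes at most 62.5 mm and 10.7 degrees, less where a joint would pass 70% of its speed; a pose out of reach is approached as far as the arm can. A call with a gripper value outside its range is refused whole. The fingers move at their own pace and stop on an object; the grip force is fixed at half the most. Time passes only in rows, so rows that repeat a pose let the fingers close. It gives the time, the measured TCP pose, the force and the opening at its end, in the units of the state.
- arm.read_state(): the state, without advancing time (a new reading comes with each control period).
- arm.get_image(name): name is "side" or "top" or "wrist"; returns a dict with "pixels" (480x640x3 uint8, red, green, blue), "depth" (480x640 float32, m along the optical axis (not along the pixel's ray), 0 where there is no reading), "fov_y" (degrees; the focal length in pixels is half the picture's height over the tangent of half this angle, whatever the lens; pixels are square), "cx", "cy" (the principal point, pixels), "D" ([k1, k2, p1, p2, k3] as OpenCV has them; the pictures are not rectified), "xyz" and "attitude" of the camera in the world. Camera axes: x right, y down, z forward; pixel columns grow to the right and rows downward; lengths in m; the calibration is good to about 2 mm. A picture is of the moment at which its call begins.
- arm.finish_job(): hands the job in, once; it reports no verdict.
The state is a dict: "clock": time; "joint_pos": joint angles; "dq": joint speeds; "joint_efforts": joint torques, N m; "tcp_pos": TCP position; "ee_rot": TCP orientation; "wrist_force": force on the tool from outside, world axes, zero at the start; "ft_torque": the same for the moment, N m; "opening": finger opening in m.
Only numpy, scipy, OpenCV 4.12 (cv2) and the standard library are available. Lean on these libraries where they do the work, as an engineer would, in place of code of your own. Each camera call takes 0.05 s, during which the arm holds its last target.

## Task

Slide the used aluminium heating block along its shelf, without lifting it, and tip it into the disinfecting well in the middle of the station. Then switch the well's lamp on: find the button hidden behind the down-turned lip at the outer end of one of the two shelves (a black stud on the shelf's top marks the spot) and press it all the way up from below, so that it stays in. Leave the tube rack on the other shelf, the jar and the beaker where they stand.

Things in the scene. Friction and masses are not known exactly. Their poses are not given: they have to be found in the camera images.
- well (a point): Centre of the inner floor of the station's well, 30 mm above the bench. Axes of the fixed station: x away from the robot, y left, z up. The well is an open steel box, 180 mm inside along x, 170 mm along y, 100 mm deep, walls 5 mm; its rim is 130 mm above the bench.
- shelf_left (a point): Middle of the well-side edge of the left steel wing shelf, on its top, 135 mm above the bench. Axes as the station's. The flat shelf runs from here 165 mm along +y, and 85 mm to either side along x. This edge has no ledge: what slides over it falls into the well.
- shelf_right (a point): The same point on the right wing shelf, which runs from here 165 mm along -y.
- lip_left (a point): Middle of the lower edge of the lip at the left shelf's outer end, 121 mm above the bench; axes as the station's. The lip is the shelf's 4 mm thick down-turned outer end, 170 mm long along x. The shelf's leg panel stands 72 mm further in, so below the lip is open space down to the bench.
- lip_right (a point): The same point at the right shelf's outer end (there outward is -y). The button is behind one of the two lips; behind the other is only a flat black housing without a button.
- block_mid (a point): Centre of the loose aluminium heating block: 90 mm along its x, 80 mm along its y, 50 mm tall, 0.6 to 0.9 kg, a grid of 4 x 3 dark wells on top (only marks: it acts as solid). It stands flat on either wing shelf, within 0.2 rad of square to the station. Pushed on its outer side it slides (3 to 10 N) and tips into the well once its middle has passed the edge.
- press_tip (a point): Lowest point of the button: an upright grey pin, 20 mm thick, half-round below, its axis 18 mm inward of the lip's outer face, up to 50 mm either way along the lip. A black stud (16 mm wide, 6 mm high) on the shelf marks it from above. Out, it ends 32 mm below the lip's edge. It goes straight up 8 mm against 4 N and stays. Reach it with a finger leaning 30 to 50 degrees, pointing down and inward.
- press (a joint): Button travel in m: 0 = out (lamp off), 0.008 = pressed fully up (lamp on, stays in); on from 0.0055.
- rack: Loose tube rack, leave alone: a plastic box 100 x 80 x 50 mm with 12 round holes and four tubes that stand up to 54 mm above it; origin at the centre of its underside. It stands on the wing shelf that the block is not on.
- jar: Bystander, leave alone: white jar, 60 mm in diameter, 120 mm tall, standing on the bench between the robot and the station, on the left; origin at the centre of its underside.
- beaker: Bystander, leave alone: grey open beaker, 70 mm in diameter, 70 mm tall, standing on the bench between the robot and the station, on the right; origin at the centre of its underside.
Not all that is in view belongs to the job. What is shaped like the part that bears block_mid but blue is not meant.

How it is judged:
On the way, in this order (a step that is already met when the one before it is completed fails the run):
1. the block lies wholly in the well, below its rim (x of block_mid in the frame of well between -0.085 and 0.085 m and y of block_mid in the frame of well between -0.08 and 0.08 m and z of block_mid in the frame of well below 0.06 m), for 0.3 s.
2. the button behind the lip is pressed up (lamp on) (value of joint press above 0.0055 m), for 0.2 s.
At the end, for the whole second after the job is handed in: The block is down in the well: its centre less than 60 mm above the well's floor and within 85 mm (x) and 80 mm (y) of the well's centre, and the button stands pressed in by more than 5.5 mm of its 8 mm (all of step 1 and value of joint press above 0.0055 m); the robot touches nothing.
It fails at once if the rack is moved by more than 25 mm (distance of rack from where it was at the start of the episode above 0.025 m).
It fails at once if the jar is moved by more than 25 mm (distance of jar from where it was at the start of the episode above 0.025 m).
It fails at once if the beaker is moved by more than 25 mm (distance of beaker from where it was at the start of the episode above 0.025 m).
It fails at once if the block is lifted: its centre more than 30 mm above its height when standing on the shelf (height (world z) of block_mid above 0.19 m).
It also fails if it takes over 51 s, if anything falls off the work surface, if the arm or the gripper's body presses on something with over 40 N, if the wrist force passes 120 N, or if a joint passes its speed limit or range.

## Working session

There is one attempt and no reset: what is moved stays moved. The work goes in short steps, Python scripts to look and compute and a shell command to move; the robot and the scene stay as the last step left them, time stands still between calls to the robot, and variables do not carry over. Pictures are saved under pics/ and viewed, and the job is handed in when it is done.

```bash
mkdir -p pics; cat > h.py <<'E'
import numpy as np, cv2
from scipy.spatial.transform import Rotation as R
from rig import arm
def grab(n):
    d=arm.get_image(n); np.savez('%s.npz'%n,**{k:np.asarray(v) for k,v in d.items()}); return d
def load(n):
    return dict(np.load('%s.npz'%n))
def K(d):
    f=240/np.tan(np.radians(float(d['fov_y']))/2); return np.array([[f,0,float(d['cx'])],[0,f,float(d['cy'])],[0,0,1]])
def rot(d):
    a=np.asarray(d['attitude'],float)
    return R.from_quat(a).as_matrix() if a.size==4 else a.reshape(3,3)
def rays(d,uv):
    uv=np.asarray(uv,float).reshape(-1,1,2)
    n=cv2.undistortPoints(uv,K(d),np.asarray(d['D'],float)).reshape(-1,2)
    return np.c_[n,np.ones(len(n))]
def plane(d,uv,z):
    r=rays(d,uv)@rot(d).T; o=np.asarray(d['xyz']); return o+r*((z-o[2])/r[:,2])[:,None]
def depthpt(d,uv):
    uv=np.asarray(uv).reshape(-1,2); z=np.array([d['depth'][int(v),int(u)] for u,v in uv])
    return np.asarray(d['xyz'])+(rays(d,uv)*z[:,None])@rot(d).T
def proj(d,P):
    Rm=rot(d).T; rv=cv2.Rodrigues(Rm)[0]; t=-Rm@np.asarray(d['xyz'])
    return cv2.projectPoints(np.asarray(P,float).reshape(-1,1,3),rv,t,K(d),np.asarray(d['D'],float))[0].reshape(-1,2)
def save(d,name): cv2.imwrite('pics/'+name,cv2.cvtColor(d['pixels'],cv2.COLOR_RGB2BGR))
E
python3 - <<'E'
from h import *
for n in ['side','top','wrist']:
    d=grab(n); save(d,n+'0.png'); print(n,d['xyz'],d['attitude'],d['fov_y'],d['D'])
print(arm.read_state())
E
```

```text
side [0.30005547 0.68763    0.56072885] [-0.19678711  0.8441471  -0.48876209  0.09900573] 56.21259105120719 [-0.05832617  0.          0.          0.          0.        ]
top [0.4651235  0.01585048 1.21059216] [ 0.71222418 -0.69951112  0.03525606 -0.0466681 ] 45.21513160773226 [0.01455293 0.         0.         0.         0.        ]
wrist [ 0.23341495 -0.66405953  0.38339187] [ 0.77884198 -0.61340442 -0.08085615  0.1029683 ] 68.41593276562924 [0.02351807 0.         0.         0.         0.        ]
{'clock': 0.15, 'joint_pos': array([-1.36829446e+00,  3.79316389e-01,  1.73464484e+00, -4.01783483e-05,
        1.02852130e+00, -3.33272086e-02]), 'dq': array([-1.78206497e-05, -2.11935666e-03, -3.66173911e-03, -6.46970644e-04,
       -1.75012687e-03,  4.37114671e-04]), 'joint_efforts': array([ 2.33352839e-04, -7.64113140e+01, -4.34655333e+01,  6.51089195e-02,
        4.10648331e-02, -6.59273519e-05]), 'tcp_pos': array([ 0.16345888, -0.68032817,  0.21342005]), 'ee_rot': array([ 0.4378951 ,  0.55560161, -0.43750794,  0.55510498]), 'wrist_force': array([-0.04276059, -0.33361358,  0.45081754]), 'ft_torque': array([ 0.01464325, -0.0077913 , -0.00222304]), 'opening': 0.09114556975443251}
```

View pics/top0.png

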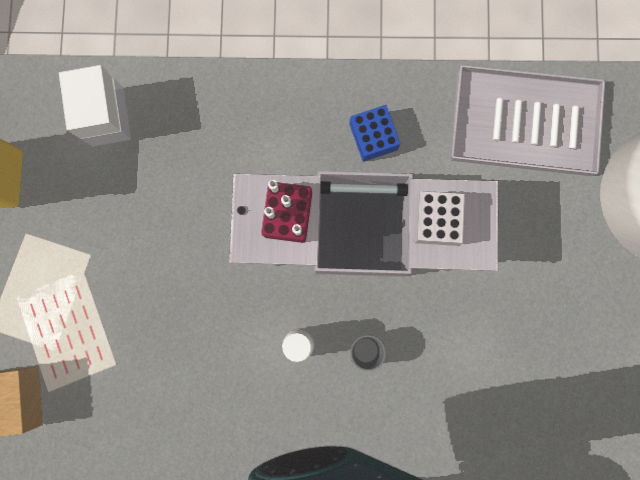

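View pics/side0.png

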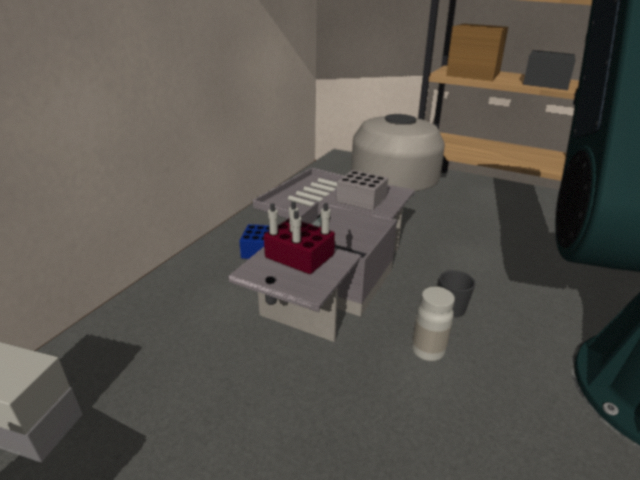

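View pics/wrist0.png

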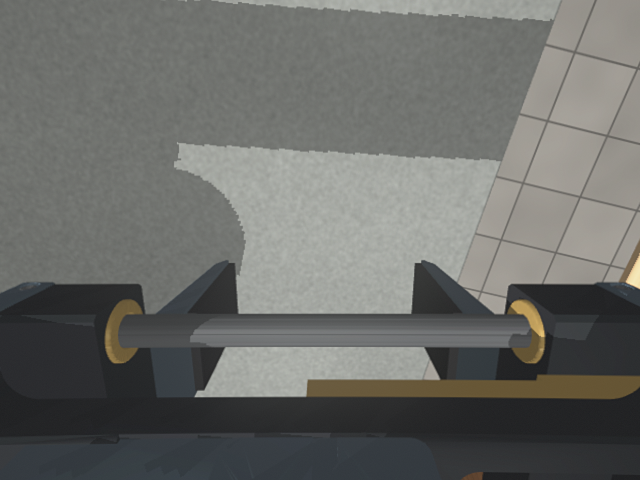

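The silver block with 4x3 dark marks stands on the right shelf at top (441,217). The blue lookalike at (375,133) is on the bench, so it isn't the one meant. The rack is on the left shelf at (287,210), and the stud at (242,210) near its outer end puts the button behind the left lip. Next I'll confirm with a crop and measure.

```bash
python3 - <<'E'
from h import *
s=arm.read_state(); print(R.from_quat(s['ee_rot']).as_matrix().round(3))
d=load('top'); im=d['pixels']
c=cv2.resize(im[160:290,220:510],None,fx=2.7,fy=2.7,interpolation=cv2.INTER_CUBIC); cv2.imwrite('pics/crop0.png',cv2.cvtColor(c,cv2.COLOR_RGB2BGR))
# depth-based points
H=np.array([[ (u,v) for u in range(640)] for v in range(480)],float).reshape(-1,2)
P=(np.asarray(d['xyz'])+(rays(d,H)*d['depth'].reshape(-1,1))@rot(d).T).reshape(480,640,3); np.save('P.npy',P)
box=np.zeros((480,640),bool); box[160:290,215:510]=1
def rect(m,name):
    m=(m&box).astype(np.uint8); n,l,st,ce=cv2.connectedComponentsWithStats(m)
    for i in range(1,n):
        if st[i,4]<60: continue
        q=P[l==i]; r=cv2.minAreaRect((q[:,:2]*1000).astype(np.float32)); print(name,st[i],'z',q[:,2].mean().round(4),[np.round(x,1) for x in r])
z=P[...,2]
rect((z>.125)&(z<.139),'shelf'); rect((z>.175)&(z<.192),'tops'); rect((z>.02)&(z<.04),'floor')
box[:]=1
jb=np.zeros_like(box); jb[300:380,270:400]=1; box=jb; rect((z>.11)&(z<.125),'jar'); rect((z>.06)&(z<.075),'beaker')
box=np.zeros_like(box); box[200:220,232:252]=1
m=(im.max(2)<60)&box; v,u=np.nonzero(m); print('stud',u.mean(),v.mean(),plane(d,[[u.mean(),v.mean()]],.141), depthpt(d,[[u.mean(),v.mean()]]))
E
```

```text
[[-0.     0.972  0.234]
 [ 0.001  0.234 -0.972]
 [-1.    -0.    -0.001]]
shelf [  229   171   269   103 10973] z 0.1348 [array([621.4, -49. ]), array([501.3, 190.9]), np.float64(89.3)]
tops [ 261  182   51   59 2084] z 0.1851 [array([631.9,  93.9]), array([ 80. , 100.9]), np.float64(83.6)]
tops [ 417  191   47   53 2266] z 0.1853 [array([ 624.9, -184.2]), array([80.8, 90.5]), np.float64(87.2)]
floor [474 160  36   5  90] z 0.0255 [array([ 768.1, -322. ]), array([72.6,  5.8]), np.float64(84.3)]
floor [ 318  192   85   79 6320] z 0.0311 [array([617.2, -49.1]), array([170.8, 159.9]), np.float64(89.2)]
jar [283 333  28  29 629] z 0.1201 [array([384.3,  72.3]), array([51.7, 50.6]), np.float64(1.7)]
beaker [350 335  36  36 270] z 0.069 [array([372.8, -63.5]), array([67.4, 68.3]), np.float64(0.6)]
stud 241.3 210.1 [[0.6372927  0.18107151 0.141     ]] [[0.63666164 0.18046592 0.14492041]]
```

View pics/crop0.png

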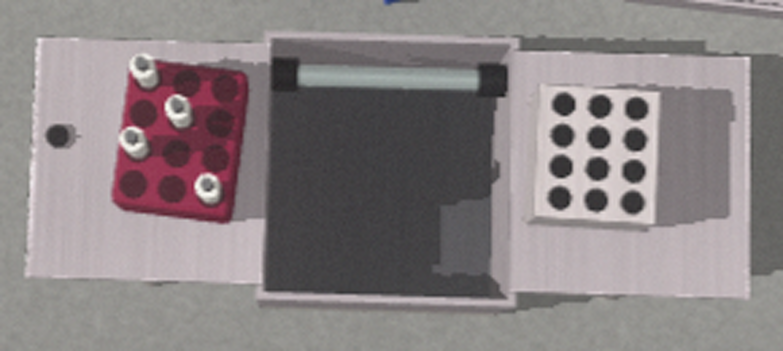

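The crop confirms it: silver 4x3 block at crop (600,155) on the right shelf, stud at crop (60,135) on the left. Before driving across I'll check clearance to the dome on the right, the tray and the lamp.

```bash
python3 - <<'E'
from h import *
P=np.load('P.npy')
for (u,v) in [(605,195),(625,195),(638,195),(625,150),(638,250),(530,70),(600,170),(365,188),(325,188),(405,188)]: print((u,v),P[v,u].round(3))
# shelf yaw: left part edges
z=P[...,2]; m=(abs(z-.135)<.004)
q=P[170:275,225:500][m[170:275,225:500]]
for lo,hi in[(.13,.2),(-.3,-.24)]:
  for s in (0,1):
    pts=[]
    for y in np.arange(lo,hi,.006):
        k=q[abs(q[:,1]-y)<.004]
        if len(k): pts.append((y,k[:,0].max() if s else k[:,0].min()))
    pts=np.array(pts); print(lo,s,np.polyfit(pts[:,0],pts[:,1],1), np.median(pts[:,1]))
print(q[:,1].min(),q[:,1].max())
d=load('side'); c=cv2.resize(d['pixels'][190:350,220:480],None,fx=3,fy=3,interpolation=cv2.INTER_CUBIC); cv2.imwrite('pics/s1.png',cv2.cvtColor(c,cv2.COLOR_RGB2BGR))
E
```

```text
(605, 195) [ 0.698 -0.55   0.032]
(625, 195) [ 0.684 -0.552  0.106]
(638, 195) [ 0.679 -0.561  0.135]
(625, 150) [ 0.783 -0.575  0.069]
(638, 250) [ 0.585 -0.609  0.038]
(530, 70) [ 0.978 -0.415 -0.001]
(600, 170) [ 0.758 -0.556  0.001]
(365, 188) [ 0.69  -0.053  0.107]
(325, 188) [0.688 0.025 0.114]
(405, 188) [ 0.69  -0.13   0.113]
0.13 0 [0.01757327 0.53646214] 0.5395230408194356
0.13 1 [0.00998419 0.70655493] 0.7082964899428519
-0.3 0 [0.02678667 0.54128882] 0.5340229628253998
-0.3 1 [0.03040627 0.71082025] 0.7025107348487234
-0.3004873186288973 0.20226232447235343
```

View pics/s1.png

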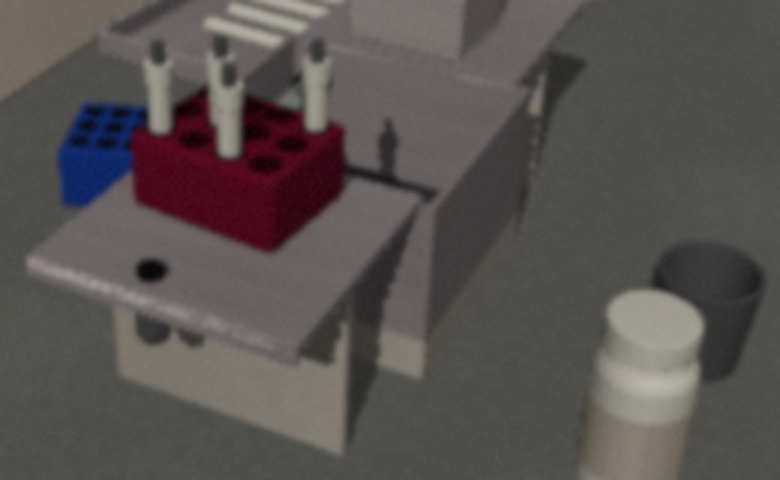

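The button pin shows below the left lip at crop (152,325), in line with the stud. First I raise the tool and cross to outside the block.

```bash
python3 -m pendant '[-90,60,-30,-9,0.1, -90,120,-65,-18,0.1, -90,180,-98,-28,0.1, -90,240,-131,-38,0.1, -90,300,-163,-48,0.1, -90,360,-196,-58,0.1, -90,420,-229,-67,0.1, -90,480,-261,-76,0.1]'; python3 - <<'E'
from h import *
s=arm.read_state(); M=R.from_quat(s['ee_rot']).as_matrix();print(M.round(3),s['tcp_pos'],s['joint_pos'].round(3))
print(M.T@(np.array([.625,-.268,.30])-s['tcp_pos'])*1000)
E
```

```text
clock: 1.15
tcp_pos: [0.5133, -0.3642, 0.3035]
ee_rot: [0.001, 0.707, -0.001, 0.707]
wrist_force: [0.3, -0.3, 0.1]
opening: 0.0411
[[-0.     0.003  1.   ]
 [ 0.001  1.    -0.003]
 [-1.     0.001 -0.   ]] [ 0.51330392 -0.36417482  0.30345873] [-6.540e-01  1.770e-01  1.822e+00  1.000e-03  1.144e+00 -6.510e-01]
[  3.51610966  96.54570658 111.37386603]
```

```bash
python3 -m pendant '[0,50,60,0,0.1, 3,97,111,0,0.1, 3,97,112,0,0.1, 60,97,112,0,0.1, 115,97,112,0,0.1, 151,97,112,0,0.1, 153,97,112,0,0.1, 153,97,112,0,0.1]'; python3 - <<'E'
from h import *
s=arm.read_state(); print(s['tcp_pos'],s['joint_pos'].round(3))
d=grab('top'); c=cv2.resize(d['pixels'][160:290,350:510],None,fx=4,fy=4); d['pixels']=c; save(d,'t2.png')
E
```

```text
clock: 2.15
tcp_pos: [0.6261, -0.268, 0.1519]
ee_rot: [0.001, 0.707, -0.001, 0.707]
wrist_force: [-0.8, -0.1, 0.8]
opening: 0.041
[ 0.6261225  -0.26803673  0.15187946] [-4.390e-01  4.230e-01  1.801e+00  1.000e-03  9.170e-01 -4.360e-01]
```

View pics/t2.png

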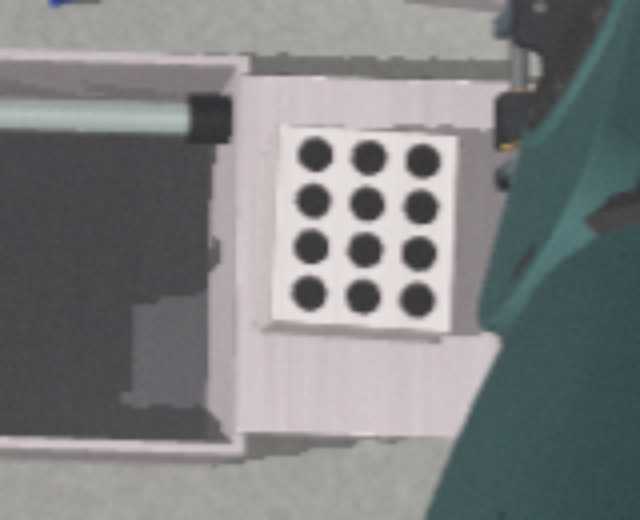

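The block is untouched, with its outer face about 28 mm from the fingers. Now I push slowly toward +y.

```bash
python3 -m pendant '[0,20,-1,0,0.1, 0,30,-1,0,0.1, 0,38,-1,0,0.1, 0,46,-1,0,0.1, 0,54,-1,0,0.1, 0,62,-1,0,0.1, 0,70,-1,0,0.1, 0,78,-1,0,0.1]';  python3 - <<'E'
from h import *
d=grab('top'); c=cv2.resize(d['pixels'][160:290,300:510],None,fx=3.5,fy=3.5); d['pixels']=c; save(d,'t3.png')
E
```

```text
clock: 3.2
tcp_pos: [0.6269, -0.1903, 0.1543]
ee_rot: [0.0, 0.705, -0.002, 0.709]
wrist_force: [-0.2, -6.6, 6.7]
opening: 0.0411
```

View pics/t3.png

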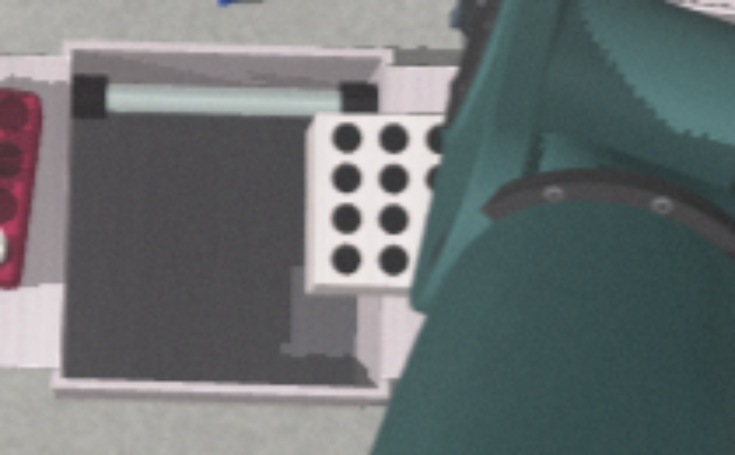

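The block is square and about half over the edge. I keep pushing.

```bash
python3 -m pendant '[2,6,-1,0,0.1, 2,12,-1,0,0.1, 2,18,-1,0,0.1, 2,24,-1,0,0.1, 2,30,-1,0,0.1, 2,36,-1,0,0.1, 2,42,-1,0,0.1, 2,48,-1,0,0.1]';  python3 - <<'E'
from h import *
d=grab('top'); c=cv2.resize(d['pixels'][160:290,300:510],None,fx=3.5,fy=3.5); d['pixels']=c; save(d,'t4.png')
E
```

```text
clock: 4.25
tcp_pos: [0.6257, -0.1408, 0.1519]
ee_rot: [0.0, 0.706, -0.002, 0.709]
wrist_force: [1.4, -0.1, 0.6]
opening: 0.0408
```

View pics/t4.png

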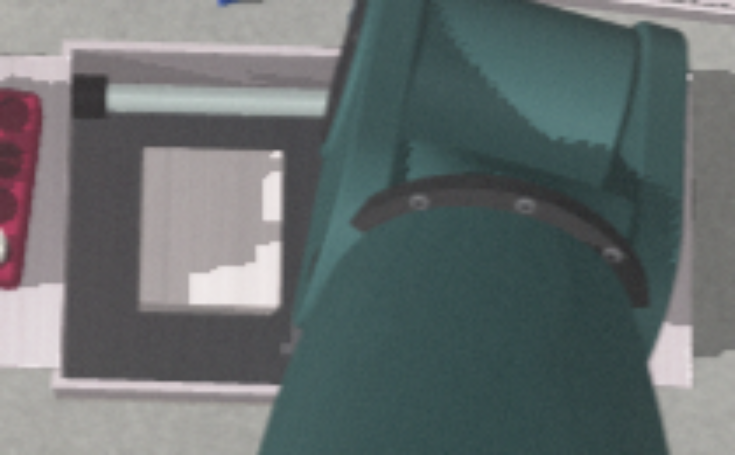

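The block lies flat in the well, at crop (210,230). The pendant only shifts and rolls, so I need to see how the arm behaves at its reach limit, where the tool may lean. I'll retreat upward first, then test that in free space on the right.

```bash
python3 -m pendant '[-60,-5,0,0,0.1, -120,-10,0,0,0.5, -180,-30,-20,0,1, -240,-70,-60,0,1, -280,-120,-100,0,1, -300,-170,-140,0,1, -300,-220,-180,0,1, -300,-270,-220,0,1]';  python3 - <<'E'
from h import *
s=arm.read_state(); print(s['tcp_pos'],s['joint_pos'].round(4))
d=grab('top'); save(d,'t5.png'); P=depthpt(d,[(360,215),(345,215),(375,215),(360,200),(360,235)]); print(P.round(3))
E
python3 -m pendant '[0,-60,-50,0,1, 0,-120,-100,0,1, 0,-180,-150,0,1, 0,-240,-200,0,1, 0,-300,-250,0,1, 0,-360,-300,0,1, 0,-420,-340,0,1, 0,-480,-380,0,1]'
python3 -c "
from h import *
s=arm.read_state(); print(s['tcp_pos'],s['joint_pos'].round(4))"
```

```text
clock: 5.3
tcp_pos: [0.4275, -0.3795, 0.4501]
ee_rot: [-0.0, 0.705, -0.002, 0.709]
wrist_force: [0.6, -0.3, -0.0]
opening: 0.0005
[ 0.42749187 -0.37953055  0.45014924] [-0.7677 -0.0306  1.7829  0.0019  1.3837 -0.7658]
[[ 0.642 -0.046  0.078]
 [ 0.64  -0.016  0.082]
 [ 0.642 -0.075  0.077]
 [ 0.681 -0.048  0.029]
 [ 0.601 -0.046  0.082]]
clock: 6.35
tcp_pos: [0.1108, -0.7665, 0.4505]
ee_rot: [0.0, 0.706, -0.003, 0.708]
wrist_force: [0.3, -0.8, 1.2]
opening: 0.0007
[ 0.11076526 -0.76650679  0.45047265] [-1.4586  0.332   1.3693  0.0035  1.4359 -1.4538]
```

View pics/t5.png

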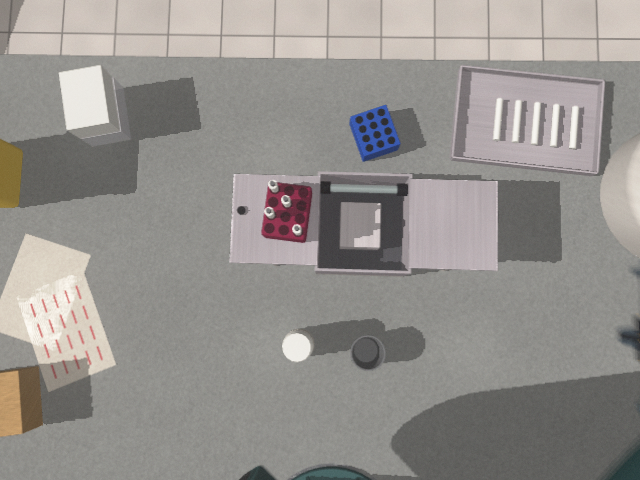

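Step 1 is done: the block lies flat in the well with its top at z≈0.08 (pixel 360,225). Now I reach past the limit along -y.

```bash
python3 -m pendant '[0,-60,-20,0,1, 0,-120,-50,0,1, 0,-180,-70,0,1, 0,-240,-90,0,1, 0,-300,-110,0,1, 0,-360,-110,0,1, 0,-420,-110,0,1, 0,-480,-110,0,1]'
python3 -c "
from h import *
s=arm.read_state(); print(s['tcp_pos'],s['joint_pos'].round(4)); print(R.from_quat(s['ee_rot']).as_matrix().round(3))"
```

```text
clock: 7.35
tcp_pos: [0.0015, -1.1022, 0.4264]
ee_rot: [-0.011, 0.706, -0.015, 0.708]
wrist_force: [-0.4, 5.3, 20.4]
opening: 0.0006
[ 0.00149999 -1.10221479  0.42639613] [-1.5918e+00  1.2025e+00  5.0000e-04  5.1000e-03  1.9026e+00 -1.5846e+00]
[[ 0.004  0.005  1.   ]
 [-0.036  0.999 -0.005]
 [-0.999 -0.036  0.004]]
```

```bash
python3 -m pendant '[0,-60,0,0,1, 0,-120,0,0,1, 0,-180,0,0,1, 0,-240,0,0,1]'
python3 -c "
from h import *
s=arm.read_state(); print(s['tcp_pos'],s['joint_pos'].round(4)); print(R.from_quat(s['ee_rot']).as_matrix().round(3))"
```

```text
clock: 7.85
tcp_pos: [0.0007, -1.1259, 0.3906]
ee_rot: [-0.026, 0.705, -0.03, 0.708]
wrist_force: [-0.1, -0.2, 0.0]
opening: 0.0003
[ 7.02917583e-04 -1.12590414e+00  3.90634280e-01] [-1.5922e+00  1.2352e+00  1.3000e-03  6.0000e-03  1.8250e+00 -1.5851e+00]
[[ 0.004  0.006  1.   ]
 [-0.08   0.997 -0.005]
 [-0.997 -0.08   0.004]]
```

It leans toward -y by trading orientation for position, now 4.6°. I continue and watch the rate.

```bash
python3 -m pendant '[0,-62,0,0,1, 0,-124,0,0,1, 0,-186,0,0,1, 0,-248,0,0,1, 0,-310,0,0,1, 0,-370,0,0,1, 0,-430,0,0,1, 0,-490,0,0,1]'
python3 -c "
from h import *
s=arm.read_state(); print(s['tcp_pos'],s['joint_pos'].round(4)); print(R.from_quat(s['ee_rot']).as_matrix().round(3))"
```

```text
clock: 8.85
tcp_pos: [-0.0006, -1.1516, 0.3421]
ee_rot: [-0.042, 0.704, -0.046, 0.707]
wrist_force: [0.6, -1.2, -0.5]
opening: 0.0007
[-5.83996688e-04 -1.15159493e+00  3.42133811e-01] [-1.5931  1.2795  0.002   0.0068  1.7366 -1.586 ]
[[ 0.004  0.006  1.   ]
 [-0.123  0.992 -0.005]
 [-0.992 -0.123  0.005]]
```

```bash
python3 -m pendant '[-20,-62,0,0,1, -20,-124,0,0,1]' | sed -n 2,3p
python3 -m pendant '[-20,-62,0,0,1, -20,-124,0,0,1]' | sed -n 2,3p
python3 -m pendant '[-20,-62,0,0,1, -20,-124,0,0,1, -20,-186,0,0,1]' | sed -n 2,3p
python3 -c "
from h import *
s=arm.read_state(); print(s['clock'],s['tcp_pos'],s['joint_pos'].round(4)); print(R.from_quat(s['ee_rot']).as_matrix().round(3))"
```

```text
tcp_pos: [-0.0011, -1.1613, 0.3542]
ee_rot: [-0.058, 0.703, -0.062, 0.706]
tcp_pos: [-0.0016, -1.17, 0.3699]
ee_rot: [-0.075, 0.701, -0.079, 0.704]
tcp_pos: [-0.0021, -1.1784, 0.384]
ee_rot: [-0.09, 0.7, -0.094, 0.703]
9.725 [-0.00212334 -1.17838404  0.38400035] [-1.5946e+00  1.2486e+00  1.5000e-03  9.7000e-03  1.6300e+00 -1.5869e+00]
[[ 0.004  0.006  1.   ]
 [-0.259  0.966 -0.005]
 [-0.966 -0.259  0.005]]
```

15° now, about 2.6° per short call. Before continuing I'll fit simple kinematics to check that a ~45° lean is reachable at the button.

```bash
cat > kin.py <<'E'
import numpy as np
from scipy.optimize import least_squares
from scipy.spatial.transform import Rotation as R
# (q2,q3,q5,r,z)
D=[(.379316,1.734645,1.028521,np.hypot(.16346,.68033),.21342),(.1770,1.822,1.144,np.hypot(.5133,.3642),.3035),(.423,1.801,.917,np.hypot(.6261,.2680),.1519),
(-.0306,1.7829,1.3837,np.hypot(.4275,.37953),.45015),(.332,1.3693,1.4359,np.hypot(.11077,.76651),.45047),(1.2352,.0013,1.825,1.1259,.39063),(1.2795,.002,1.7366,1.1516,.34213),(1.2486,.0015,1.63,1.17838,.384)]
D=np.array(D)
def fk2(p,q2,q3,q5):
    a,h,L1,L2,e,Lt=p; s=q2+q3; t=s+q5
    return a+L1*np.sin(q2)+L2*np.sin(s)+e*np.cos(s)+Lt*np.sin(t), h+L1*np.cos(q2)+L2*np.cos(s)-e*np.sin(s)+Lt*np.cos(t)
def res(p):
    r,z=fk2(p,*D[:,:3].T); return np.r_[r-D[:,3],z-D[:,4]]
p=least_squares(res,[0,.4,.5,.5,0,.3]).x
a,h,L1,L2,e,Lt=p
def Ry(t): return R.from_euler('y',t).as_matrix()
def Rz(t): return R.from_euler('z',t).as_matrix()
def fk(q):
    M=Rz(q[0]); 
    o=M@np.array([a,0,h]); M=M@Ry(q[1]); o=o+M@[0,0,L1]; M=M@Ry(q[2]); o=o+M@[e,0,L2]
    M=M@Rz(S4*q[3])@Ry(q[4]); o=o+M@[0,0,Lt]
    M=M@Rz(S6*q[5])
    # tool: x along z-axis; z = local x (q6=0, z radial outward when down -> local -x), 
    T=M@np.array([[0,0,-1],[0,1,0],[1,0,0]]).astype(float)
    return o,T
S4,S6=1,1
if __name__=='__main__':
    print(p.round(4),(res(p)*1000).round(1))
E
python3 kin.py; python3 - <<'E'
import kin; from kin import *
from rig import arm
s=arm.read_state(); o,T=fk(s['joint_pos']); print(o,s['tcp_pos']); print(T.round(3)); print(R.from_quat(s['ee_rot']).as_matrix().round(3))
lo=np.array([-2.77,-.74,0,-1.06,.31,-3.08]); hi=np.array([2.77,2.19,2.66,4.2,2.87,3.08])
for S in(1,-1):
  kin.S4=S
  for th in (35,40,45,50):
    c,sn=np.cos(np.radians(th)),np.sin(np.radians(th))
    x=np.array([0,-sn,-c]); z=np.array([1.,0,0]); y=np.cross(z,x); Tt=np.c_[x,y,z]
    best=None
    for k in range(30):
        q0=np.random.default_rng(k).uniform(lo,hi)
        f=lambda q:np.r_[(fk(q)[0]-[.637,.181,.09])*5,(fk(q)[1]-Tt).ravel()]
        r=least_squares(f,q0,bounds=(lo,hi))
        if best is None or r.cost<best.cost-1e-9: best=r
    print(S,th,best.cost.round(6),best.x.round(2))
E
```

```text
[0.0009 0.3183 0.5506 0.6035 0.0414 0.2687] [ 0.  -0.1  0.1 -0.   0.   0.  -0.  -0.   0.2 -0.3  0.   0.  -0.   0.
  0.1 -0. ]
[-0.02542391 -1.17810725  0.38400892] [-0.00212334 -1.17838404  0.38400035]
[[ 0.004  0.006  1.   ]
 [-0.259  0.966 -0.005]
 [-0.966 -0.259  0.005]]
[[ 0.004  0.006  1.   ]
 [-0.259  0.966 -0.005]
 [-0.966 -0.259  0.005]]
1 35 0.0 [ 0.48  0.62  1.73 -0.58  1.17  0.82]
1 40 0.0 [ 0.51  0.65  1.71 -0.64  1.24  0.87]
1 45 0.0 [ 0.53  0.69  1.69 -0.69  1.3   0.9 ]
1 50 0.0 [ 0.55  0.72  1.67 -0.73  1.37  0.93]
-1 35 0.0 [0.48 0.62 1.73 0.58 1.17 0.82]
-1 40 0.0 [0.51 0.65 1.71 0.64 1.24 0.87]
-1 45 0.0 [0.53 0.69 1.69 0.69 1.3  0.9 ]
-1 50 0.0 [0.55 0.72 1.67 0.73 1.37 0.93]
```

The fit is within 0.3 mm, and a 35–50° lean at the button is inside the joint ranges. I keep leaning.

```bash
python3 -m pendant '[0,-62,0,0,1, 0,-124,0,0,1]' | sed -n 2,3p
python3 -m pendant '[0,-62,0,0,1, 0,-124,0,0,1]' | sed -n 2,3p
python3 -m pendant '[0,-62,0,0,1]' | sed -n 2,3p
python3 -m pendant '[0,-62,0,0,1]' | sed -n 2,3p
python3 -m pendant '[0,-62,0,0,1]' | sed -n 2,3p
python3 -c "
from h import *
s=arm.read_state(); print(s['clock'],s['tcp_pos'],s['joint_pos'].round(4)); print(R.from_quat(s['ee_rot']).as_matrix().round(3))"
```

```text
tcp_pos: [-0.0025, -1.1901, 0.3845]
ee_rot: [-0.105, 0.697, -0.109, 0.7]
tcp_pos: [-0.0029, -1.2008, 0.3896]
ee_rot: [-0.12, 0.695, -0.124, 0.698]
tcp_pos: [-0.0031, -1.2094, 0.396]
ee_rot: [-0.133, 0.692, -0.138, 0.696]
tcp_pos: [-0.0034, -1.2176, 0.405]
ee_rot: [-0.147, 0.69, -0.151, 0.693]
tcp_pos: [-0.0036, -1.2249, 0.4161]
ee_rot: [-0.16, 0.687, -0.164, 0.69]
10.6 [-0.00362777 -1.22492945  0.41608182] [-1.5959  1.2366  0.002   0.0141  1.4404 -1.5881]
[[ 0.003  0.007  1.   ]
 [-0.446  0.895 -0.005]
 [-0.895 -0.446  0.006]]
```

```bash
python3 -m pendant '[0,-62,0,0,1]' | sed -n 3p
python3 -m pendant '[0,-62,0,0,1]' | sed -n 3p
python3 -m pendant '[0,-62,0,0,1]' | sed -n 3p
python3 -m pendant '[0,-62,0,0,1]' | sed -n 3p
python3 -m pendant '[0,-62,0,0,1]' | sed -n 3p
python3 -m pendant '[0,-62,0,0,1]' | sed -n 3p
python3 -m pendant '[0,-62,0,0,1]' | sed -n 3p
python3 -m pendant '[0,-62,0,0,1]' | sed -n 3p
python3 -c "
from h import *
s=arm.read_state(); print(s['clock'],s['tcp_pos'],s['joint_pos'].round(4)); print(R.from_quat(s['ee_rot']).as_matrix().round(3))"
```

```text
ee_rot: [-0.173, 0.684, -0.178, 0.687]
ee_rot: [-0.186, 0.68, -0.19, 0.683]
ee_rot: [-0.199, 0.676, -0.203, 0.679]
ee_rot: [-0.211, 0.673, -0.216, 0.676]
ee_rot: [-0.223, 0.669, -0.228, 0.672]
ee_rot: [-0.235, 0.664, -0.24, 0.667]
ee_rot: [-0.247, 0.66, -0.252, 0.663]
ee_rot: [-0.259, 0.656, -0.263, 0.659]
11.6 [-0.00545541 -1.25157842  0.56625697] [-1.5981  1.1399  0.0019  0.0212  1.2435 -1.5899]
[[ 0.001  0.008  1.   ]
 [-0.686  0.727 -0.005]
 [-0.727 -0.686  0.006]]
```

The lean is 43.3°. Now I check the travel path (waypoints, joint ranges) with the fitted model.

```bash
python3 - <<'E'
import kin; from kin import *
from rig import arm
s=arm.read_state(); q=s['joint_pos']; M=R.from_quat(s['ee_rot']).as_matrix()
for S in (1,-1):
    kin.S4=S; o,T=fk(q); print(S,(T-M).round(4).ravel())
lo=np.array([-2.77,-.74,0,-1.06,.31,-3.08]); hi=np.array([2.77,2.19,2.66,4.2,2.87,3.08])
W=[s['tcp_pos'],[.6,-.75,.5],[.64,.0,.45],[.64,.34,.4],[.637,.30,.08],[.637,.18,.08]]
for S in (1,-1):
  kin.S4=S; qq=q.copy()
  for A,B in zip(W[:-1],W[1:]):
    for t in np.linspace(0,1,6)[1:]:
        P=np.array(A)+(np.array(B)-A)*t
        r=least_squares(lambda x:np.r_[(fk(x)[0]-P)*5,(fk(x)[1]-M).ravel()],np.clip(qq,lo+1e-6,hi-1e-6),bounds=(lo,hi)); qq=r.x
        print(S,P.round(2),r.cost.round(5),qq.round(2))
for B in W[1:]: print(B,(M.T@(np.array(B)-s['tcp_pos'])*1000).round())
E
```

```text
1 [-0.  0. -0.  0. -0. -0.  0.  0. -0.]
-1 [-0.0401 -0.0136 -0.0007  0.0011  0.0007 -0.0176  0.      0.0007 -0.0385]
1 [ 0.12 -1.15  0.55] 0.0 [-1.45  0.73  0.74 -0.1   0.92 -1.42]
1 [ 0.24 -1.05  0.54] 0.0 [-1.3   0.56  1.02 -0.24  0.84 -1.2 ]
1 [ 0.36 -0.95  0.53] 0.0 [-1.13  0.46  1.19 -0.4   0.83 -0.95]
1 [ 0.48 -0.85  0.51] 0.0 [-0.95  0.42  1.27 -0.55  0.88 -0.71]
1 [ 0.6  -0.75  0.5 ] 0.0 [-0.76  0.43  1.27 -0.65  0.97 -0.5 ]
1 [ 0.61 -0.6   0.49] 0.0 [-0.6   0.28  1.49 -0.73  1.02 -0.31]
1 [ 0.62 -0.45  0.48] 0.0 [-0.41  0.17  1.64 -0.78  1.12 -0.12]
1 [ 0.62 -0.3   0.47] 0.0 [-0.18  0.11  1.73 -0.79  1.25  0.06]
1 [ 0.63 -0.15  0.46] 0.0 [ 0.05  0.12  1.74 -0.77  1.4   0.24]
1 [0.64 0.   0.45] 0.0 [ 0.28  0.18  1.68 -0.72  1.54  0.41]
1 [0.64 0.07 0.44] 0.0 [ 0.38  0.23  1.65 -0.69  1.59  0.49]
1 [0.64 0.14 0.43] 0.0 [ 0.46  0.28  1.6  -0.66  1.64  0.55]
1 [0.64 0.2  0.42] 0.0 [ 0.55  0.34  1.54 -0.63  1.69  0.62]
1 [0.64 0.27 0.41] 0.0 [ 0.62  0.41  1.46 -0.6   1.74  0.67]
1 [0.64 0.34 0.4 ] 0.0 [ 0.69  0.49  1.37 -0.58  1.79  0.71]
1 [0.64 0.33 0.34] 0.0 [ 0.68  0.53  1.43
[... 1536 characters left out ...]
76]
-1 [0.64 0.32 0.27] 0.0 [0.67 0.57 1.48 0.57 1.62 0.81]
-1 [0.64 0.32 0.21] 0.0 [0.67 0.63 1.51 0.57 1.53 0.85]
-1 [0.64 0.31 0.14] 0.0 [0.66 0.69 1.53 0.58 1.46 0.9 ]
-1 [0.64 0.3  0.08] 0.0 [0.65 0.77 1.55 0.59 1.38 0.94]
-1 [0.64 0.28 0.08] 0.0 [0.63 0.75 1.58 0.61 1.36 0.93]
-1 [0.64 0.25 0.08] 0.0 [0.6  0.73 1.61 0.62 1.34 0.93]
-1 [0.64 0.23 0.08] 0.0 [0.57 0.72 1.64 0.64 1.31 0.92]
-1 [0.64 0.2  0.08] 0.0 [0.55 0.7  1.67 0.66 1.29 0.91]
-1 [0.64 0.18 0.08] 0.0 [0.52 0.69 1.7  0.67 1.27 0.91]
[0.6, -0.75, 0.5] [-295.  415.  603.]
[0.64, 0.0, 0.45] [-774.  995.  639.]
[0.64, 0.34, 0.4] [-971. 1276.  637.]
[0.637, 0.3, 0.08] [-711. 1467.  632.]
[0.637, 0.18, 0.08] [-628. 1380.  633.]
```

```bash
python3 -m pendant '[-22,32,46,0,1, -45,64,93,0,1, -68,96,139,0,1, -90,128,185,0,1, -113,160,232,0,1, -136,191,278,0,1, -158,223,324,0,1, -181,255,371,0,1]'
python3 -c "
from h import *
s=arm.read_state(); M=R.from_quat(s['ee_rot']).as_matrix(); print(s['joint_pos'].round(2))
for B in ([.6,-.75,.5],[.62,-.4,.48],[.64,0,.45]): print((M.T@(np.array(B)-s['tcp_pos'])*1000).round())"
```

```text
clock: 12.6
tcp_pos: [0.3293, -0.9745, 0.5306]
ee_rot: [-0.259, 0.655, -0.264, 0.659]
wrist_force: [0.4, -0.8, -0.6]
opening: 0.0003
[-1.2   0.48  1.15 -0.34  0.81 -1.05]
[-132.  186.  270.]
[-358.  454.  288.]
[-611.  765.  306.]
```

```bash
python3 -m pendant '[-25,35,51,0,1, -50,70,101,0,1, -75,106,153,0,1, -101,141,203,0,1, -132,186,270,0,1, -170,225,273,0,1, -207,272,276,0,1, -244,319,279,0,1]'
python3 -c "
from h import *
s=arm.read_state(); M=R.from_quat(s['ee_rot']).as_matrix(); print(s['joint_pos'].round(2))
for B in ([.62,-.4,.48],[.64,0,.45],[.64,.34,.4]): print((M.T@(np.array(B)-s['tcp_pos'])*1000).round())"
```

```text
clock: 13.6
tcp_pos: [0.6091, -0.5941, 0.4928]
ee_rot: [-0.26, 0.654, -0.264, 0.659]
wrist_force: [1.5, -0.4, 0.2]
opening: 0.0004
[-0.62  0.27  1.5  -0.72  1.   -0.33]
[-124.  150.   10.]
[-378.  461.   28.]
[-576.  742.   27.]
```

```bash
python3 -m pendant '[-38,47,3,0,1, -77,94,6,0,1, -115,140,9,0,1, -154,187,12,0,1, -192,234,15,0,1, -230,281,18,0,1, -268,328,21,0,1, -306,374,24,0,1]'
python3 -m pendant '[-36,46,1,0,1, -72,92,2,0,1, -108,139,3,0,1, -144,187,3,0,1, -180,235,3,0,1, -216,283,3,0,1, -252,331,3,0,1, -270,367,3,0,1]'
python3 -c "
from h import *
s=arm.read_state(); M=R.from_quat(s['ee_rot']).as_matrix(); print(s['joint_pos'].round(2),M.round(3))
for B in ([.637,.33,.4],[.637,.31,.075]): print((M.T@(np.array(B)-s['tcp_pos'])*1000).round())
d=grab('wrist');save(d,'w6.png');d=grab('side');save(d,'s6.png')
"
```

```text
clock: 14.6
tcp_pos: [0.635, -0.1103, 0.4583]
ee_rot: [-0.26, 0.654, -0.264, 0.66]
wrist_force: [1.3, 0.9, -0.0]
opening: 0.0005
clock: 15.6
tcp_pos: [0.6399, 0.3445, 0.4022]
ee_rot: [-0.259, 0.653, -0.263, 0.661]
wrist_force: [0.6, -0.9, -0.4]
opening: 0.0006
[ 0.66  0.49  1.36 -0.59  1.77  0.7 ] [[ 0.008  0.01   1.   ]
 [-0.687  0.727 -0.001]
 [-0.727 -0.687  0.013]]
[12. -9. -3.]
[261. 200.  -7.]
```

View pics/w6.png

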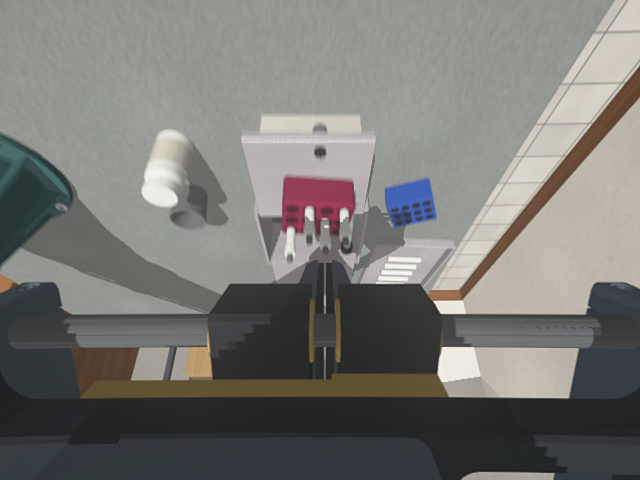

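View pics/s6.png

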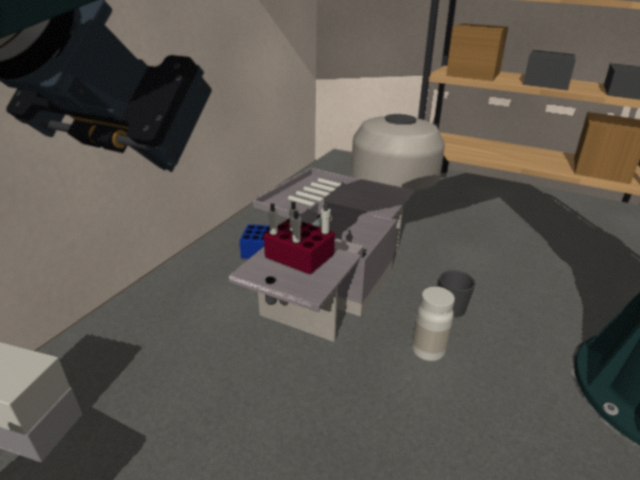

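The wrist view shows the stud at (320,152) and the pin below the lip at (320,128). I measure both, plus the lip edge.

```bash
python3 - <<'E'
from h import *
d=load('wrist'); im=d['pixels']
c=cv2.resize(im[105:175,235:405],None,fx=4.5,fy=4.5,interpolation=cv2.INTER_CUBIC); cv2.imwrite('pics/w6c.png',cv2.cvtColor(c,cv2.COLOR_RGB2BGR))
b=np.zeros((480,640),bool); b[140:165,305:335]=1
m=(im.max(2)<70)&b; v,u=np.nonzero(m); print('stud px',u.mean(),v.mean(),v.min(),v.max(),plane(d,[[u.mean(),v.mean()]],.139), depthpt(d,[[u.mean(),v.mean()]]))
for v in range(118,142,2): print(v,im[v,320],depthpt(d,[[320,v]]).round(4),'side',depthpt(d,[[290,v]]).round(4))
E
```

```text
stud px 319.4736842105263 151.57894736842104 149 154 [[0.63580102 0.18639011 0.139     ]] [[0.6358106  0.18782745 0.14047404]]
118 [207 204 194] [[0.6367 0.1271 0.0025]] side [[0.5879 0.1275 0.0023]]
120 [205 201 191] [[0.6367 0.1268 0.0069]] side [[0.5882 0.1286 0.0085]]
122 [182 180 172] [[0.6366 0.1273 0.0124]] side [[0.5883 0.1282 0.0128]]
124 [160 159 153] [[0.6366 0.1268 0.0165]] side [[0.5884 0.1276 0.0168]]
126 [124 125 124] [[0.6366 0.1255 0.0196]] side [[0.5886 0.1278 0.0218]]
128 [122 123 123] [[0.6368 0.1901 0.0993]] side [[0.5886 0.1268 0.0252]]
130 [139 137 138] [[0.6368 0.1898 0.1027]] side [[0.5889 0.1274 0.0305]]
132 [166 161 163] [[0.6367 0.1909 0.1079]] side [[0.589  0.127  0.0347]]
134 [176 171 172] [[0.6367 0.191  0.1117]] side [[0.5893 0.1279 0.0401]]
136 [194 188 190] [[0.6367 0.1994 0.1248]] side [[0.5982 0.1979 0.1227]]
138 [199 193 195] [[0.6367 0.1989 0.1279]] side [[0.5985 0.1988 0.1274]]
140 [204 197 199] [[0.6367 0.198  0.1306]] side [[0.5986 0.1986 0.1307]]
```

View pics/w6c.png

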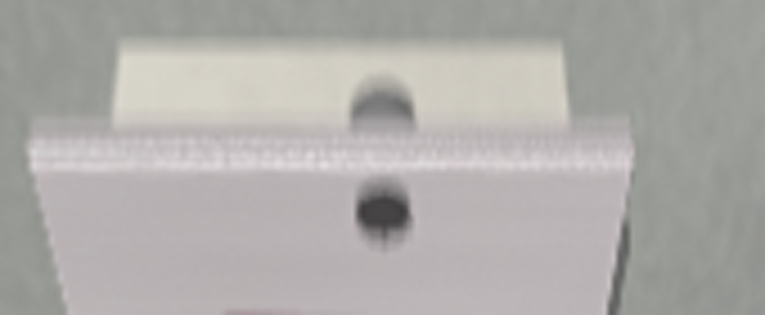

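Pin axis ≈ (0.6365, 0.1815), lip face y≈0.2005. I compute the shifts to a low point outside, then the point under the pin.

```bash
python3 -c "
from h import *
s=arm.read_state(); M=R.from_quat(s['ee_rot']).as_matrix()
for B in ([.637,.33,.25],[.637,.30,.055],[.6365,.189,.055]): print((M.T@(np.array(B)-s['tcp_pos'])*1000).round())"
```

```text
[119.  92.  -4.]
[281. 205.  -6.]
[358. 124.  -6.]
```

```bash
python3 -m pendant '[40,31,-2,0,1, 80,62,-4,0,1, 119,92,-4,0,1, 160,120,-5,0,1, 200,148,-5,0,1, 240,177,-5,0,1, 281,205,-6,0,1, 281,205,-6,0,1]'
python3 -c "
from h import *
s=arm.read_state(); M=R.from_quat(s['ee_rot']).as_matrix()
print(M.round(3))
for B in ([.6365,.22,.055],[.6365,.189,.055]): print((M.T@(np.array(B)-s['tcp_pos'])*1000).round(1))
d=grab('side');c=cv2.resize(d['pixels'][160:360,160:400],None,fx=3,fy=3); d['pixels']=c; save(d,'s7.png')"
```

```text
clock: 16.7
tcp_pos: [0.6355, 0.2987, 0.0527]
ee_rot: [-0.262, 0.655, -0.264, 0.658]
wrist_force: [0.1, 0.1, 1.0]
opening: 0.0005
[[ 0.004  0.005  1.   ]
 [-0.69   0.724 -0.   ]
 [-0.724 -0.69   0.006]]
[ 52.6 -58.6   1. ]
[ 74. -81.   1.]
```

View pics/s7.png

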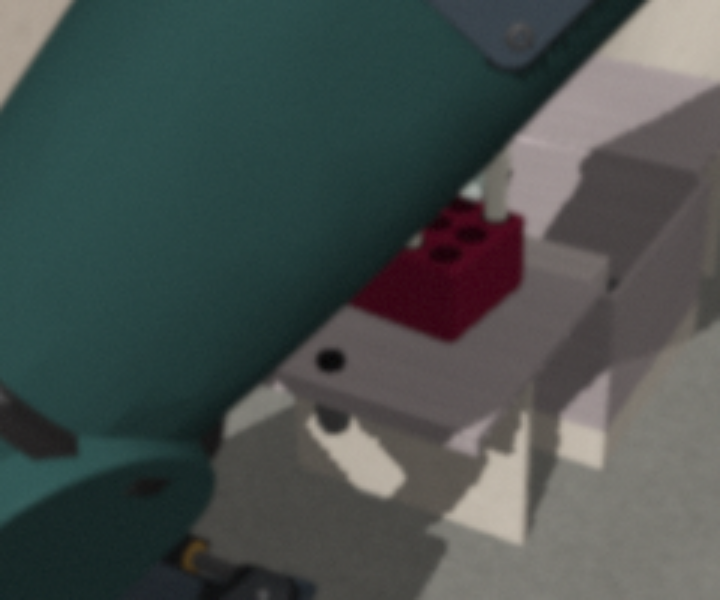

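The arm is clear of rack and shelf: stud at (330,360), pin at (330,418), gripper low outside at (240,580). Now in under the pin.

```bash
python3 -m pendant '[18,-20,1,0,1, 36,-40,1,0,1, 53,-59,1,0,1, 64,-70,1,0,1, 74,-81,1,0,1, 74,-81,1,0,1]'
python3 -c "
from h import *
s=arm.read_state(); M=R.from_quat(s['ee_rot']).as_matrix()
for B in ([.6365,.189,.067],[.6365,.189,.079],[.6365,.189,.083]): print((M.T@(np.array(B)-s['tcp_pos'])*1000).round(1))
d=grab('side');c=cv2.resize(d['pixels'][160:360,160:400],None,fx=3,fy=3); d['pixels']=c; save(d,'s8.png')
d=grab('wrist');save(d,'w8.png')"
```

```text
clock: 17.5
tcp_pos: [0.6378, 0.1895, 0.0575]
ee_rot: [-0.261, 0.654, -0.264, 0.66]
wrist_force: [-0.2, -0.1, -0.1]
opening: 0.0001
[-6.6 -6.9 -1.3]
[-15.3 -15.1  -1.1]
[-18.2 -17.9  -1.1]
```

View pics/s8.png

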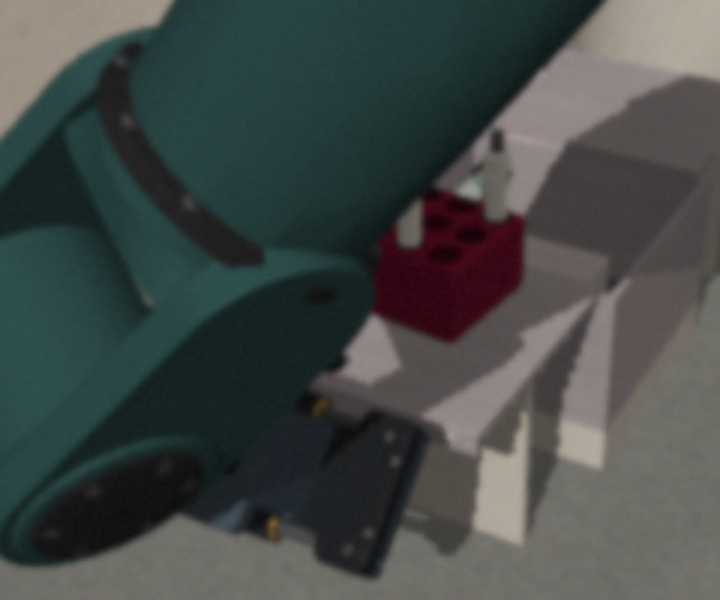

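View pics/w8.png

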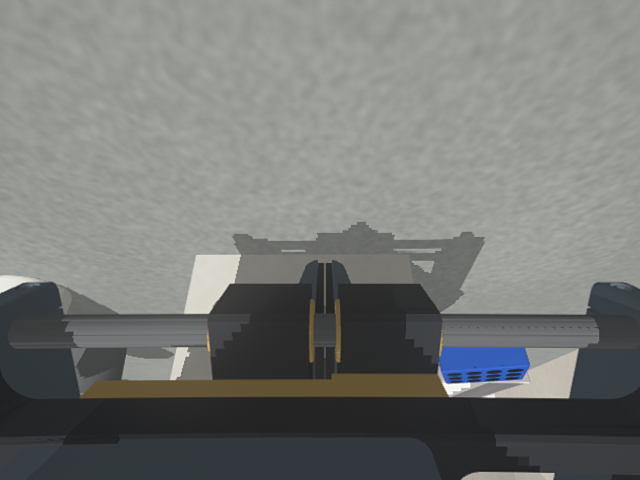

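There's no contact force, and the finger is beneath the lip in line with the pin. Now I press up gradually.

```bash
python3 -m pendant '[-3,-3,-1,0,1, -5,-5,-1,0,1, -7,-7,-1,0,1, -8,-8,-1,0,1]'
python3 -m pendant '[-1,-1,0,0,1, -3,-3,0,0,1, -3,-3,0,0,1]'
```

```text
clock: 18.1
tcp_pos: [0.637, 0.1905, 0.0691]
ee_rot: [-0.261, 0.654, -0.263, 0.66]
wrist_force: [0.7, -0.7, 0.1]
opening: 0.0004
clock: 18.48
tcp_pos: [0.6369, 0.1905, 0.0733]
ee_rot: [-0.261, 0.654, -0.263, 0.66]
wrist_force: [-0.5, 0.8, -3.2]
opening: 0.0004
```

Contact: -3.2 N at z 0.073. I continue in small steps.

```bash
python3 -m pendant '[-2,-1.5,0,0,1, -3,-3,0,0,1, -3,-3,0,0,1]'
python3 -m pendant '[-1.5,-1.5,0,0,1, -2.5,-2.5,0,0,1, -2.5,-2.5,0,0,1]'
```

```text
clock: 18.85
tcp_pos: [0.6369, 0.1906, 0.0777]
ee_rot: [-0.261, 0.654, -0.263, 0.66]
wrist_force: [-0.2, 2.9, -3.2]
opening: 0.0005
clock: 19.23
tcp_pos: [0.6365, 0.191, 0.0796]
ee_rot: [-0.26, 0.654, -0.262, 0.66]
wrist_force: [4.1, 7.8, -21.5]
opening: 0.0006
```

Force has climbed to 21 N after about 8 mm of travel, so it's on the stop. One more small nudge and hold.

```bash
python3 -m pendant '[-1.5,-1.5,0,0,1, -1.5,-1.5,0,0,1, -1.5,-1.5,0,0,1]'
python3 -c "
from h import *
d=grab('top'); save(d,'t9.png'); d=grab('side');save(d,'s9.png')"
```

```text
clock: 19.6
tcp_pos: [0.6362, 0.1916, 0.08]
ee_rot: [-0.259, 0.655, -0.26, 0.661]
wrist_force: [4.4, 6.6, -22.4]
opening: -0.0002
```

View pics/t9.png

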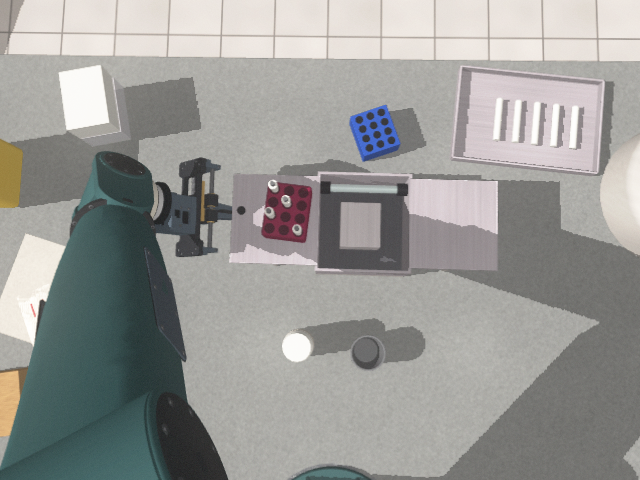

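Rack at (287,210), jar and beaker haven't moved. Now I back off straight down, then outward, and inspect the pin.

```bash
python3 -m pendant '[5,5,0,0,1, 10,10,0,0,1, 15,15,0,0,1, 0,31,0,0,1, -20,52,0,0,1, -45,78,0,0,1, -62,95,0,0,1]'
python3 -m pendant '[-40,-30,0,0,1, -80,-60,0,0,1, -120,-90,0,0,1, -160,-120,0,0,1, -200,-150,0,0,1, -240,-170,0,0,1, -240,-170,0,0,1]'
python3 - <<'E'
from h import *
d=grab('top'); print('lamp',d['pixels'][188,345:380:10])
d=grab('wrist');save(d,'w10.png'); im=d['pixels']
d=grab('side');save(d,'s10.png')
s=arm.read_state(); print(s['tcp_pos'])
E
```

```text
clock: 20.58
tcp_pos: [0.6362, 0.3065, 0.0606]
ee_rot: [-0.26, 0.654, -0.26, 0.661]
wrist_force: [0.2, -1.0, 0.0]
opening: 0.0005
clock: 21.45
tcp_pos: [0.634, 0.3487, 0.3563]
ee_rot: [-0.258, 0.653, -0.259, 0.663]
wrist_force: [-0.1, -0.7, 0.1]
opening: 0.0007
lamp [[162 172 170]
 [165 175 173]
 [163 173 170]
 [160 169 166]]
[0.63290033 0.34670858 0.35112291]
```

View pics/w10.png

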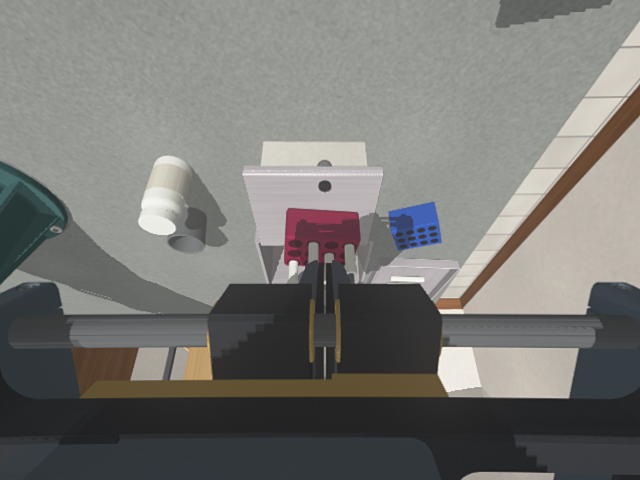

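View pics/s10.png

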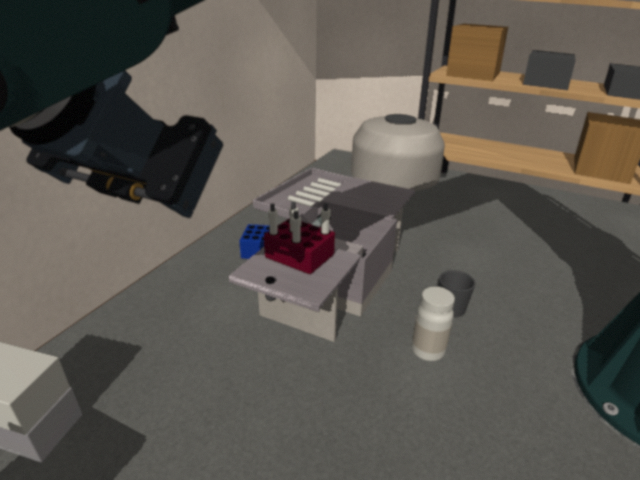

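The pin still shows a little at wrist (324,163). I measure its lower end and compare with the earlier pictures.

```bash
python3 - <<'E'
from h import *
d=load('wrist')
for v in range(150,176,1): print(v,d['pixels'][v,324],depthpt(d,[[324,v]])[0].round(4))
a=cv2.imread('pics/s6.png')[265:325,230:330]; b=cv2.imread('pics/s10.png')[265:325,230:330]
cv2.imwrite('pics/cmp.png',cv2.resize(np.vstack([a,b]),None,fx=5,fy=5,interpolation=cv2.INTER_CUBIC))
E
```

```text
150 [209 205 195] [0.6369 0.1255 0.0174]
151 [210 207 197] [0.6369 0.1263 0.0203]
152 [211 207 197] [0.6368 0.1267 0.023 ]
153 [210 207 197] [0.6307 0.5171 0.428 ]
154 [209 206 195] [0.6368 0.1274 0.0279]
155 [208 205 195] [0.6367 0.1271 0.0298]
156 [208 205 194] [0.6367 0.1273 0.0321]
157 [211 207 197] [0.6367 0.1277 0.0346]
158 [213 209 199] [0.6367 0.1262 0.0351]
159 [192 189 180] [0.6367 0.126  0.0371]
160 [119 119 117] [0.6357 0.1894 0.1022]
161 [116 117 117] [0.6356 0.1907 0.1052]
162 [126 126 127] [0.6356 0.19   0.1062]
163 [126 127 127] [0.6356 0.1904 0.1084]
164 [124 125 125] [0.6356 0.1912 0.1109]
165 [125 124 125] [0.6356 0.1907 0.1121]
166 [149 145 145] [0.6355 0.1918 0.1148]
167 [188 182 183] [0.6354 0.1987 0.1231]
168 [187 181 183] [0.6354 0.1986 0.1247]
169 [191 185 187] [0.6354 0.199  0.1268]
170 [203 196 198] [0.6353 0.199  0.1284]
171 [208 201 203] [0.6353 0.1992 0.1302]
172 [200 193 194] [0.6353 0.1997 0.1322]
173 [216 212 214] [0.6353 0.1984 0.1327]
174 [231 229 230] [0.6353 0.1986 0.1344]
175 [217 210 212] [0.6353 0.1968 0.1345]
```

View pics/cmp.png

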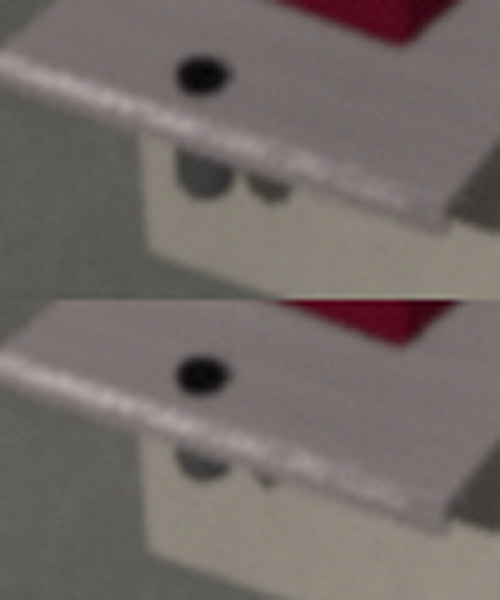

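In the side view the pin's lower end moved up from crop row 200 to 180, i.e. 4 px. I check that against the projected 8 mm, check the block and bystanders, then hand in.

```bash
python3 - <<'E'
from h import *
d=load('side'); p=proj(d,[[.637,.1815,.089],[.637,.1815,.097]]); print(p, p[0]-p[1])
d=load('top'); print('block top',depthpt(d,[(360,215),(345,235),(375,205)]).round(3))
a=cv2.imread('pics/t5.png').astype(int)[:,:,::-1]; b=d['pixels'].astype(int)
for n,(u0,u1,v0,v1) in dict(rack=(255,316,175,250),jar=(275,320,325,370),beaker=(345,390,330,375)).items():
    if n=='rack': f=lambda i:(i[...,0]>90)&(i[...,1]<50)
    elif n=='jar': f=lambda i:i.min(2)>190
    else: f=lambda i:i.max(2)<60
    g=[np.array(np.nonzero(f(i[v0:v1,u0:u1]))).mean(1).round(1) for i in(a,b)]; print(n,g)
s=arm.read_state(); print(s['clock'],s['wrist_force'],s['tcp_pos'])
E
```

```text
[[270.69001434 301.93539277]
 [270.48909639 298.14808452]] [0.20091794 3.78730825]
block top [[ 0.642 -0.046  0.078]
 [ 0.601 -0.016  0.08 ]
 [ 0.662 -0.075  0.079]]
rack [array([35.6, 39.5]), array([34. , 38.9])]
jar [array([21.9, 20.9]), array([21.9, 20.9])]
beaker [array([32.4, 25.2]), array([nan, nan])]
21.6 [ 0.29737879 -0.69212069 -0.12153919] [0.63290033 0.34670858 0.35112291]<stdin>:9: RuntimeWarning: Mean of empty slice.
  ret = um.true_divide(
```

```bash
python3 -c "
from rig import arm
print(arm.finish_job())"
```

```text
the job is handed in; nothing more can be done
None
```

I slid the aluminium block along the right shelf into the well, then pressed the button behind the left lip fully up, and handed the job in at about 21.6 s of the 51 s. The hand-in reports no verdict.

The moves can only shift and roll the tool. To get the finger leaning about 43°, I reached past the arm's limit to the right, where it gives up orientation. I then carried that lean round to the button.

**Last checks:**
- **Block:** its top is at z ≈ 0.079 m, so it lies flat with its centre about 25 mm above the well floor.
- **Button:** I stopped when the force rose to 22 N, after about 8 mm of travel. In the side view, taken after backing off, the pin sits about 4 px higher; 8 mm projects to 3.8 px, so it stayed in.
- **Rack and jar:** the jar's pixels did not shift. The rack's shifted by under 2 px, which I put down to shadow.
- **Robot:** it was clear of everything, with wrist force under 1 N.

**Checks that failed or disagreed:**
- **Beaker:** its final colour-mask check found nothing because the lighting had changed. I judged it unmoved from the pictures only.
- **Lamp:** the lamp tube showed no clear colour change, so the pressed button rests on the pin travel and force alone.

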